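Open the locked dust port at the shed workbench

ROBOT

A 6-joint arm with a two-finger parallel gripper is mounted at the origin on the work surface. World frame = base frame: x ahead of the robot, y to its left, z up, the work surface at z = 0. Lengths are in m, angles in degrees, forces in N, time in s.
With the tool pointing down it reaches from about 0.4 to 0.825 m from the base axis. Payload 7 kg.
Tool frame: the origin (TCP) lies midway between the tips of the shut fingers; the grasp point (between the pads) lies 19 mm behind it; z points along the fingers, y is the direction in which the jaws open and shut (so a half turn about z gives the same grasp; the last joint's range is limited). The gripper opens to 88 mm and grips with 3 to 60 N. Pads are 19 mm wide; open, the fingers measure 130 mm over their backs; the gripper's body (78 mm by 193 mm) begins 47 mm behind the grasp point.
Start: joints at [-48.237, 20.546, 0.682, 0, -70.136, -16.507], TCP at [0.288, -0.61, 0.227] pointing down, gripper open.
Joint ranges: [-176.03, 176.03], [-82.01, 121.73], [-58.28, 71.71], [-173.87, 95.51], [-174.79, -0.11], [-173.66, 173.66]. Speed limits (degrees/s): [136.94, 136.94, 172.46, 180, 180, 180].

INTERFACE

Orientations are given as [roll, pitch, yaw] about the fixed x, y, z axes, in that order (R = Rz(yaw) Ry(pitch) Rx(roll)).
In Python, from plant import sensors, viewer, r gives the robot as it stands. The module is installed in compiled form; this text tells all that it offers.
- The arm moves only by the shell command python3 -m handwheel 'ROWS' [OPENING] [FORCE]. ROWS is JSON, one flat list of numbers, 6 for each row, row after row: the shift along the world's x, y, z in cm, then the turn, a rotation vector about the world's x, y, z in rad. In form: [tx, ty, tz, wx, wy, wz, tx, ty, tz, wx, wy, wz, ...]. A call has 1 to 8 rows; each row is the pose to reach, as a shift and turn from the pose measured when the call began; what a row does not reach only later rows make up. A row lasts 1/10 s, in which the tool goes at most 50 mm and 8.59 degrees, less where a joint would pass 70% of its speed; a pose out of reach is approached as far as the arm can. A call with a gripper value outside its range is refused whole. OPENING is the closure in counts, from 0 (fully open) to 255 (shut), set as the call begins (- or left out, the last holds). The fingers move at their own pace and stop on an object; FORCE is the grip in N (left out, the last holds). Time passes only in rows, so rows that repeat a pose let the fingers close. It gives the time, the measured TCP pose, the force and the opening at its end, in the units of the state.
- sensors.get_state(): the state, without advancing time (a new reading comes with each control period).
- viewer.capture(name): name is "side" or "top" or "wrist"; returns a dict with "img" (420x560x3 uint8, red, green, blue), "camera_matrix" (3x3 intrinsics, pixels), "camera_from_world" (4x4, takes a point from world to camera coordinates); the wrist camera has in their place "mount" (4x4, takes a point from camera to tool coordinates, whose origin is the TCP and whose axes are the flange's). Camera axes: x right, y down, z forward; pixel columns grow to the right and rows downward; lengths in m; the calibration is good to about 2 mm. The wrist camera is an equidistant fisheye: a pixel r from the principal point sees the ray r / f radians off the axis. A picture is of the moment at which its call begins: read the wrist's pose just before it. There is no depth.
- r.close_job(): hands the job in, once; it reports no verdict.
The state is a dict: "time_s": time; "joints": joint angles; "qd": joint speeds; "joint_torque": joint torques, N m; "tcp_pos": TCP position; "eef_rot": TCP orientation; "contact_force": force on the tool from outside, world axes, zero at the start; "moment": the same for the moment, N m; "gripper_width": finger opening in m.
Only numpy, scipy, OpenCV 4.12 (cv2) and the standard library are available. Lean on these libraries where they do the work, as an engineer would, in place of code of your own. Each camera call takes 0.05 s, during which the arm holds its last target.

TASK

Get the larger of the two bench dust ports ready for sanding: draw its lock bar fully back by the bar's round knob, and then slide its gate fully open by the upright handle, so that the round port is uncovered. Leave the smaller dust port as it is, shut and locked.

Things in the scene. Friction and masses are not known exactly. Their poses are not given: they have to be found in the camera images.
- big_lock (a joint): Lock bar of the LARGE dust port, in m: 0 = locked (across the path of the gate's handle), 0.050 = fully drawn back, its stop. Square steel bar 14 x 97 x 14 mm, top 76 mm above the bench; slides in the unit's +y, about 2 N friction, stays where left. The gate moves only about 4 mm until the bar is drawn back 36 mm. It runs through a saddle bracket (top 81 mm up), middle 33 mm to -y of the locked knob.
- big_knob (a point): Upright round black knob on the LARGE port's lock bar: 18 mm diameter, 76 to 120 mm above the bench. This point: on its axis, 18 mm below its top; moves with the bar. Axes are the unit's: z up; with the unit square, x away from the robot, y left (yaw up to 0.3 rad). Drawing back moves the knob 50 mm to +y. The shut handle's centre is 18 mm to +x and 72 mm to -y of the locked knob.
- big_gate (a joint): Gate of the LARGE dust port, in m: 0 = shut (plate over the port), 0.085 = fully open, its stop. Aluminium plate 92 mm wide with an upright handle; slides in the unit's -x (towards the robot), about 3 N friction, stays where left. The unit is a fixed grey deck 220 (x) x 190 (y) x 50 mm high, an 80 mm round port in its far half; guides beside the handle up to 61 mm above the bench.
- big_handle (a point): Upright black handle of the LARGE port's gate: flat block 14 mm thick (x), 40 mm wide (y), 55 to 105 mm above the bench. This point: in its middle, 17 mm below its top; moves with the gate. Axes as the knob's. Opening moves it 85 mm to -x. While locked, the bar lies 4 mm in front (-x) of it; drawn back, the bar's tip is 15 mm clear of the handle's +y end, both wide faces free.
- small_lock (a joint): Lock bar of the SMALL dust port, in m (0 = locked, 0.036 = drawn back): leave it. The small unit has the same form: deck 150 x 145 x 50 mm, port 45 mm, handle 28 mm wide and up to 95 mm above the bench, knob up to 111 mm. It may stand left or right of the large one.
- small_gate (a joint): Gate of the SMALL dust port, in m (0 = shut, 0.050 = open): leave it.
Mind the look-alikes: they are no part of the job. What is shaped like the part that bears small_lock but orange is not meant.

How it is judged:
By the outcome, as a careful person would: the job done as asked, in the order asked, and still so for the second after the job is handed in, with the robot touching nothing.
It also fails if it takes over 45 s, if anything falls off the work surface, if the arm or the gripper's body presses on something with over 40 N, if the wrist force passes 120 N, or if a joint passes its speed limit or range.

## Working session

There is one attempt and no reset: what is moved stays moved. The work goes in short steps, Python scripts to look and compute and a shell command to move; the robot and the scene stay as the last step left them, time stands still between calls to the robot, and variables do not carry over. Pictures are saved under pics/ and viewed, and the job is handed in when it is done.

```bash
mkdir -p pics
python3 - <<'E'
from plant import sensors, viewer
import cv2,json,numpy as np
s=sensors.get_state();print(s)
for n in("side","top"):
    c=viewer.capture(n);cv2.imwrite(f"pics/{n}0.png",c["img"][:,:,::-1])
    print(n,c["camera_matrix"],c["camera_from_world"])
    np.savez(f"{n}.npz",K=c["camera_matrix"],T=c["camera_from_world"],img=c["img"])
E
```

```text
{'time_s': 0.0, 'joints': array([-4.82357930e+01,  2.05940603e+01,  6.32970729e-01, -1.78164390e-02,
       -7.01350402e+01, -1.65071850e+01]), 'qd': array([ 0.06076212,  0.05740235,  0.03221406, -0.03373945,  0.02734295,
       -0.04698511]), 'joint_torque': array([-7.88811303e-04, -5.82711804e+01,  2.93048912e+01,  6.99688956e+00,
        6.85538747e-03, -1.83685670e-04]), 'tcp_pos': array([ 0.28776831, -0.61004944,  0.2255942 ]), 'eef_rot': array([ 1.79903073e+02, -1.12582005e-02, -1.54749037e+02]), 'contact_force': array([-0.01526666, -0.15276058,  0.58112011]), 'moment': array([0.01385664, 0.04551396, 0.01670514]), 'gripper_width': 0.08793846793402062}
side [[380.4893496    0.         278.87771096]
 [  0.         380.4893496  213.22009777]
 [  0.           0.           1.        ]] [[-0.98879673 -0.14924663 -0.00254503  0.46225831]
 [-0.08851813  0.60001311 -0.79507787  0.13126093]
 [ 0.12018974 -0.78594511 -0.60650203  0.85255645]
 [ 0.          0.          0.          1.        ]]
top [[460.2040553    0.         276.77780604]
 [  0.         460.2040553  202.10312305]
 [  0.           0.           1.        ]] [[-0.02451632 -0.99936286  0.02593901 -0.01673961]
 [-0.9903459   0.02073769 -0.13705821  0.46594102]
 [ 0.13643297 -0.02904876 -0.99022332  0.90581712]
 [ 0.          0.          0.          1.        ]]
```

View pics/side0.png

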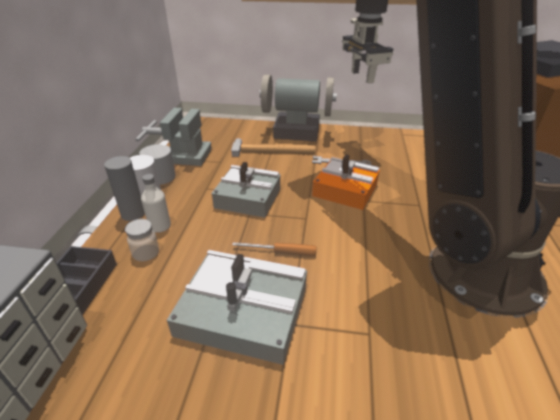

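View pics/top0.png

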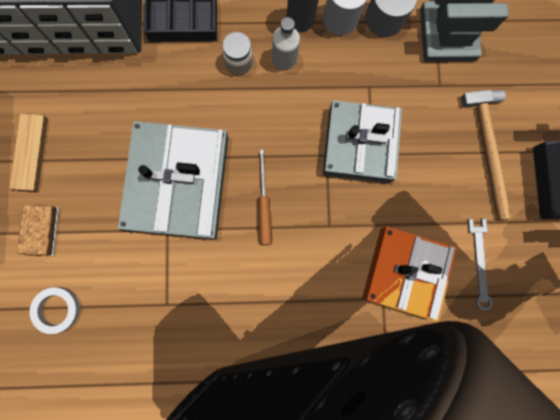

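Run:
```python
import cv2
a=cv2.imread("pics/top0.png")[110:250,110:240];cv2.imwrite("pics/t1.png",cv2.resize(a,None,fx=4.2,fy=4.2,interpolation=cv2.INTER_CUBIC))
a=cv2.imread("pics/side0.png")[240:360,165:315];cv2.imwrite("pics/s1.png",cv2.resize(a,None,fx=5,fy=5,interpolation=cv2.INTER_CUBIC))
```

```text
(no output)
```

View pics/t1.png

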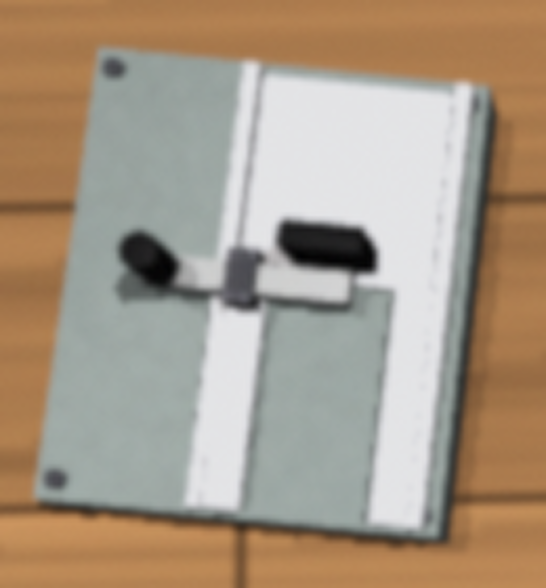

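View pics/s1.png

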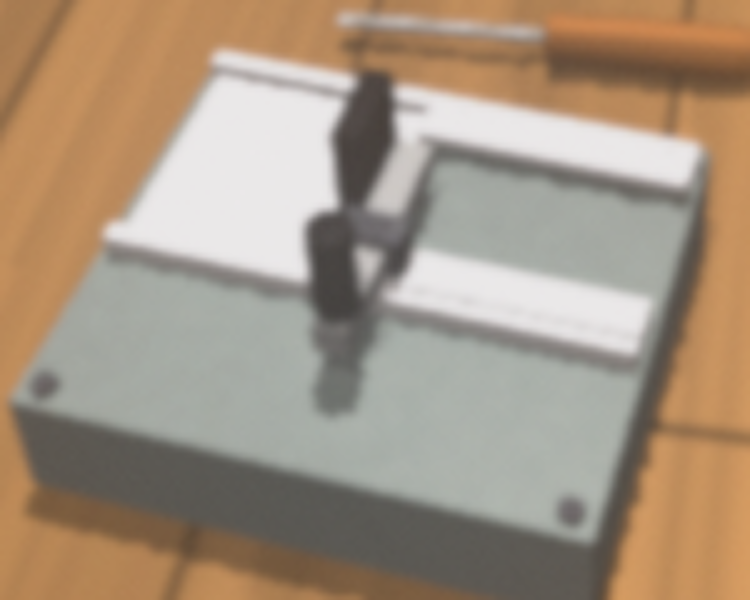

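```bash
cat > h.py <<'E'
import numpy as np,cv2
def ray(n,uv,z):
    d=np.load(f"{n}.npz");K,T=d["K"],d["T"];R,t=T[:3,:3],T[:3,3]
    C=-R.T@t;v=R.T@np.linalg.inv(K)@np.array([*uv,1]);return C+v*(z-C[2])/v[2]
def proj(n,p):
    d=np.load(f"{n}.npz");q=d["T"][:3,:3]@np.array(p)+d["T"][:3,3];q=d["K"]@q;return q[:2]/q[2]
E
python3 - <<'E'
from h import *
t=lambda x,y:(110+x/4.2,110+y/4.2); s=lambda x,y:(165+x/5,240+y/5)
np.set_printoptions(precision=4,suppress=True)
T=np.array([ray("top",t(*p),.05) for p in[(100,50),(490,90),(445,530),(38,498)]])
S=np.array([ray("side",s(*p),.05) for p in[(12,402),(598,543),(705,150)]])
print(T,S,sep="\n")
for a,b in((3,0),(2,1)):
    d=T[b]-T[a];print("x edge",np.hypot(*d[:2]),np.arctan2(d[1],d[0]))
for a,b in((1,0),(2,3)):
    d=T[b]-T[a];print("y edge",np.hypot(*d[:2]),np.arctan2(-d[0],d[1]))
print("knob",ray("top",t(138,248),.12),ray("side",s(330,220),.12))
print("handle",ray("top",t(322,238),.105),ray("side",s(372,100),.105))
E
```

```text
[[0.6336 0.2597 0.05  ]
 [0.6104 0.0717 0.05  ]
 [0.3977 0.0949 0.05  ]
 [0.417  0.2847 0.05  ]]
[[0.6319 0.2647 0.05  ]
 [0.4138 0.2903 0.05  ]
 [0.395  0.1021 0.05  ]]
x edge 0.21802637080522236 -0.11467653737337795
x edge 0.21404437933725293 -0.10828395068596999
y edge 0.18941723677390795 -0.12237128682285485
y edge 0.19079667689064927 -0.10142192923842233
knob [0.5203 0.2216 0.12  ] [0.5183 0.2234 0.12  ]
handle [0.5266 0.1434 0.105 ] [0.522 0.148 0.105]
```

```bash
python3 -m handwheel '[11,40,2,0,0,0.5, 11,40,2,0,0,0.5, 11,40,2,0,0,0.5, 11,40,2,0,0,0.5, 11,40,2,0,0,0.5, 11,40,2,0,0,0.5, 11,40,2,0,0,0.5, 11,40,2,0,0,0.5]' 0 30
```

```text
time_s: 0.9
tcp_pos: [0.3935, -0.2232, 0.245]
eef_rot: [179.9, 0.0, -126.1]
contact_force: [2.4, 0.6, -0.4]
gripper_width: 0.0876
```

```bash
python3 -m handwheel '[12.5,44.5,0,0,0,0.518, 12.5,44.5,0,0,0,0.518, 12.5,44.5,0,0,0,0.518, 12.5,44.5,0,0,0,0.518, 12.5,44.5,0,0,0,0.518, 12.5,44.5,0,0,0,0.518, 12.5,44.5,0,0,0,0.518, 12.5,44.5,0,0,0,0.518]' && python3 -m handwheel '[0,4,0,0,0,0, 0,4,0,0,0,0, 0,4,0,0,0,0]'
python3 - <<'E'
from plant import sensors, viewer
import cv2,numpy as np
s=sensors.get_state();print(s["tcp_pos"],s["eef_rot"])
c=viewer.capture("wrist");cv2.imwrite("pics/w1.png",c["img"][:,:,::-1]);print(c["camera_matrix"],c["mount"])
c=viewer.capture("side");cv2.imwrite("pics/side1.png",c["img"][:,:,::-1])
E
```

```text
time_s: 1.7
tcp_pos: [0.5012, 0.1623, 0.245]
eef_rot: [179.9, 0.0, -96.4]
contact_force: [0.5, -0.1, 0.2]
gripper_width: 0.0876
time_s: 2.0
tcp_pos: [0.5007, 0.2031, 0.2442]
eef_rot: [179.8, -0.1, -96.3]
contact_force: [-0.1, -0.8, -0.2]
gripper_width: 0.0876
[0.50069465 0.2030826  0.24421265] [ 1.79848656e+02 -5.64648704e-02 -9.63011501e+01]
[[325.1922621    0.         283.38457071]
 [  0.         325.1922621  207.62545144]
 [  0.           0.           1.        ]] [[-7.74680097e-04 -9.54741299e-01 -2.97436468e-01  7.94406164e-02]
 [ 9.99999589e-01 -5.99202374e-04 -6.81142184e-04  8.78952003e-04]
 [ 4.72089936e-04 -2.97436873e-01  9.54741370e-01 -1.59555589e-01]
 [ 0.00000000e+00  0.00000000e+00  0.00000000e+00  1.00000000e+00]]
```

View pics/w1.png

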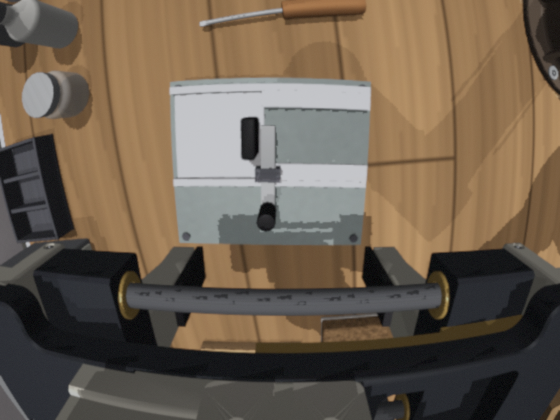

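View pics/side1.png

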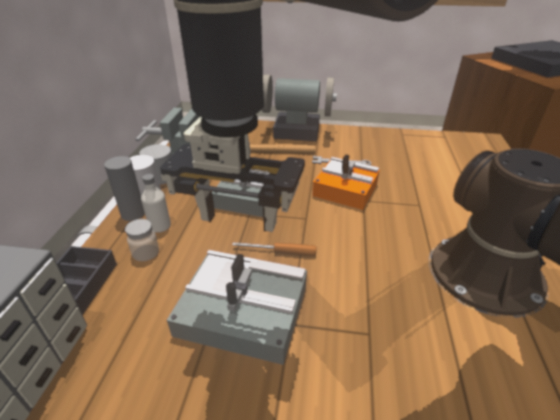

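```bash
cat >> h.py <<'E'
from scipy.spatial.transform import Rotation as Ro
def wray(uv,z,pos,rot):
    f=325.1923;c=np.array([283.3846,207.6255])
    M=np.array([[-7.7468e-4,-.954741299,-.297436468,.0794406],[.99999959,-5.992e-4,-6.811e-4,.00087895],[4.7209e-4,-.297436873,.95474137,-.15955559]])
    d=np.array(uv)-c;r=np.hypot(*d);th=r/f;v=np.array([*(d/r*np.sin(th)),np.cos(th)])
    R=Ro.from_euler("xyz",rot,degrees=True).as_matrix()
    C=R@M[:,3]+pos;v=R@M[:,:3]@v;return C+v*(z-C[2])/v[2]
E
python3 - <<'E'
from h import *
p=[.50069,.20308,.24421];r=[179.85,-.056,-96.30]
for n,uv,z in(("knobtop",(266,221),.12),("handletop",(248,138),.105),("cornerFarRight",(370,87),.05),("cornerFL",(172,83),.05)):print(n,wray(uv,z,p,r))
cv2.imwrite("pics/w1c.png",cv2.resize(cv2.imread("pics/w1.png")[90:250,170:375],None,fx=3.5,fy=3.5,interpolation=cv2.INTER_CUBIC))
E
```

```text
knobtop [0.5181162  0.22308767 0.12      ]
handletop [0.52605182 0.14642799 0.105     ]
cornerFarRight [0.39375115 0.10711179 0.05      ]
cornerFL [0.60940146 0.07644649 0.05      ]
```

View pics/w1c.png

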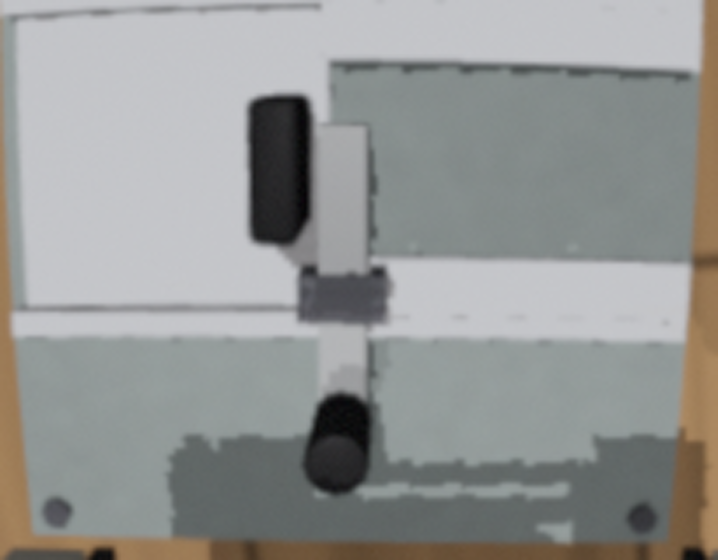

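```bash
python3 -m handwheel '[1.8,2,-5,0,0,0, 1.8,2,-9,0,0,0, 1.8,2,-12,0,0,0, 1.8,2,-14,0,0,0, 1.8,2,-16,0,0,0, 1.8,2,-16,0,0,0, 1.8,2,-16,0,0,0]'
python3 - <<'E'
from plant import sensors, viewer
import cv2,numpy as np
c=viewer.capture("wrist");cv2.imwrite("pics/w2.png",c["img"][:,:,::-1])
E
```

```text
time_s: 2.8
tcp_pos: [0.5192, 0.2207, 0.0854]
eef_rot: [179.9, -0.0, -96.5]
contact_force: [-0.0, 0.6, 1.1]
gripper_width: 0.0876
```

View pics/w2.png

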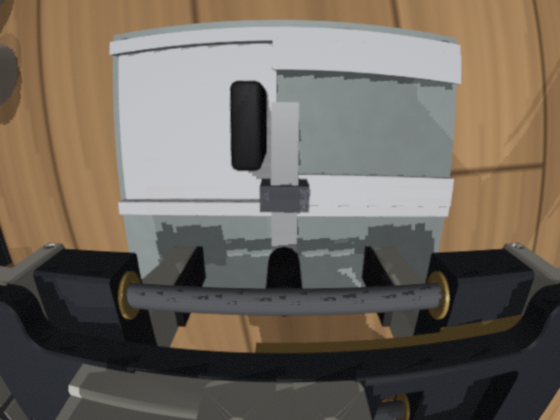

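```bash
python3 -m handwheel '[0,0.2,-0.2,0,0,0, 0,0.2,-0.2,0,0,0, 0,0.2,-0.2,0,0,0, 0,0.2,-0.2,0,0,0, 0,0.2,-0.2,0,0,0, 0,0.2,-0.2,0,0,0, 0,0.2,-0.2,0,0,0, 0,0.2,-0.2,0,0,0]' 255 30
```

```text
time_s: 3.65
tcp_pos: [0.5195, 0.2233, 0.084]
eef_rot: [180.0, 0.0, -96.5]
contact_force: [-0.4, 0.4, 0.2]
gripper_width: 0.0296
```

```bash
python3 -m handwheel '[0,0,0,0,0,0, 0,0,0,0,0,0, 0,0,0,0,0,0, 0,0,0,0,0,0]'
```

```text
time_s: 4.05
tcp_pos: [0.5194, 0.2233, 0.0839]
eef_rot: [179.9, 0.0, -96.5]
contact_force: [-0.6, 0.5, 0.3]
gripper_width: 0.0179
```

```bash
python3 -m handwheel '[0.1,1,0,0,0,0, 0.23,2,0,0,0,0, 0.34,3,0,0,0,0, 0.45,4,0,0,0,0, 0.54,4.7,0,0,0,0, 0.58,5.1,0,0,0,0, 0.58,5.1,0,0,0,0, 0.58,5.1,0,0,0,0]'
```

```text
time_s: 4.85
tcp_pos: [0.5247, 0.2695, 0.0837]
eef_rot: [179.8, -0.5, -96.5]
contact_force: [6.3, -22.3, 6.7]
gripper_width: 0.0171
```

```bash
python3 -m handwheel '[0,0,0,0,0,0, 0,0,0,0,0,0, 0,0,0,0,0,0]'
python3 - <<'E'
from plant import sensors, viewer
import cv2,numpy as np
s=sensors.get_state();print(s["tcp_pos"],s["contact_force"])
for n in("wrist","side","top"):
    c=viewer.capture(n);cv2.imwrite(f"pics/{n}3.png",c["img"][:,:,::-1])
E
```

```text
time_s: 5.15
tcp_pos: [0.5248, 0.2691, 0.0838]
eef_rot: [179.8, -0.5, -96.5]
contact_force: [2.3, -8.7, 1.6]
gripper_width: 0.0173
[0.52477502 0.26905549 0.0838165 ] [ 2.30689319 -8.70230518  1.58820761]
```

View pics/wrist3.png

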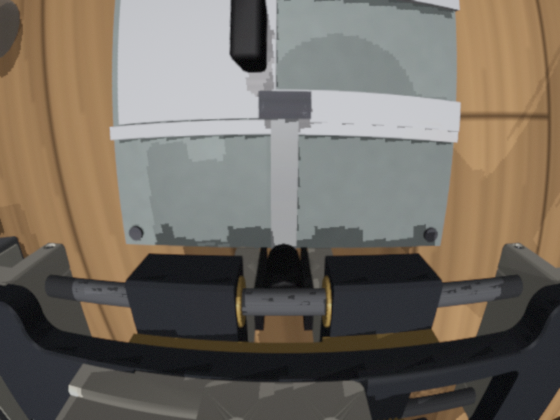

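View pics/side3.png

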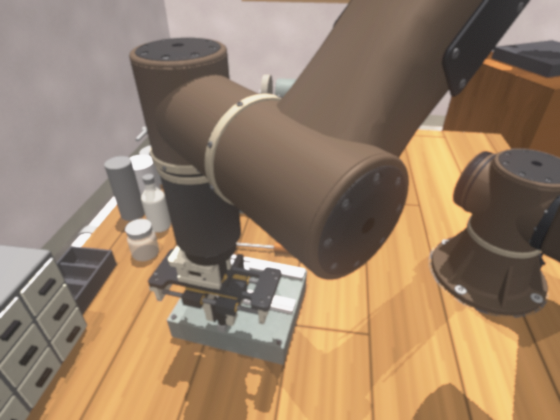

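```bash
python3 -m handwheel '[0.02,0.2,0,0,0,0, 0.05,0.4,0,0,0,0, 0.07,0.6,0,0,0,0, 0.07,0.6,0,0,0,0, 0.07,0.6,0,0,0,0]' 255 45
python3 - <<'E'
from plant import sensors, viewer
import cv2,numpy as np
s=sensors.get_state();print(s["tcp_pos"],s["contact_force"])
for n in("wrist",):
    c=viewer.capture(n);cv2.imwrite(f"pics/{n}4.png",cv2.resize(c["img"][60:320,170:400,::-1],None,fx=2.3,fy=2.3,interpolation=cv2.INTER_CUBIC))
E
```

```text
time_s: 5.8
tcp_pos: [0.5246, 0.2695, 0.0837]
eef_rot: [179.7, -1.1, -96.5]
contact_force: [4.5, -25.9, 7.6]
gripper_width: 0.0174
[0.52463835 0.2694569  0.08365041] [  4.50444913 -25.88988749   7.64768647]
```

View pics/wrist4.png

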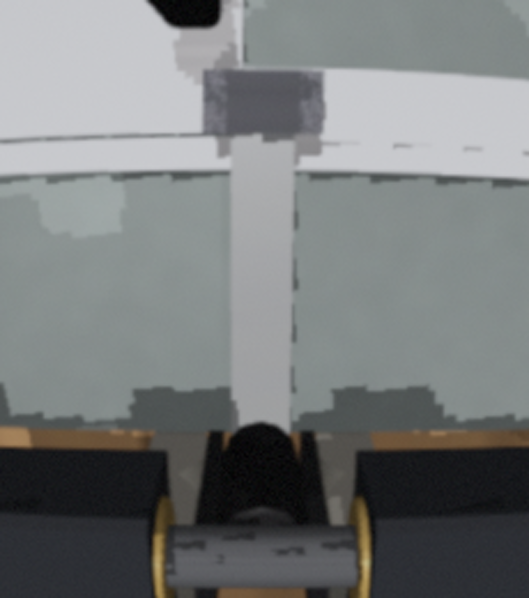

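```bash
python3 -m handwheel '[0,0,0,0,0,0, 0,0,0,0,0,0]'; python3 -m handwheel '[0,-0.1,0,0,0,0, 0,-0.1,0,0,0,0, 0,-0.1,0,0,0,0, 0,-0.1,0,0,0,0, 0,-0.1,0,0,0,0, 0,-0.1,0,0,0,0, 0,-0.1,0,0,0,0, 0,-0.1,0,0,0,0]' 0;  python3 -m handwheel '[0,0,5,0,0,0, 0,0,10,0,0,0, 0,0,10,0,0,0, 0,0,10,0,0,0]'
python3 - <<'E'
from plant import sensors, viewer
import cv2,numpy as np
s=sensors.get_state();print(s["tcp_pos"],s["eef_rot"],s["contact_force"])
for n in("wrist","side"):
    c=viewer.capture(n);cv2.imwrite(f"pics/{n}5.png",c["img"][:,:,::-1])
E
```

```text
time_s: 6.05
tcp_pos: [0.5248, 0.2689, 0.0838]
eef_rot: [179.7, -1.1, -96.5]
contact_force: [2.9, -8.5, 2.4]
gripper_width: 0.0172
time_s: 6.85
tcp_pos: [0.5247, 0.268, 0.0838]
eef_rot: [179.7, -1.1, -96.5]
contact_force: [0.4, 1.0, -0.4]
gripper_width: 0.0758
time_s: 7.25
tcp_pos: [0.5253, 0.2685, 0.1855]
eef_rot: [179.8, -0.9, -96.5]
contact_force: [-0.2, -0.6, -0.8]
gripper_width: 0.0874
[0.52527033 0.26853724 0.18553778] [179.80074762  -0.92029976 -96.51530375] [-0.24174002 -0.56235019 -0.84392446]
```

View pics/wrist5.png

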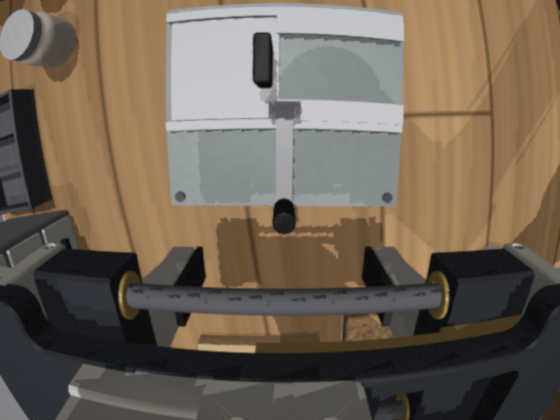

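Run:
```python
from h import *
cv2.imwrite("pics/w5c.png",cv2.resize(cv2.imread("pics/wrist5.png")[10:240,160:410],None,fx=2.5,fy=2.5,interpolation=cv2.INTER_CUBIC))
p=[.52527,.26854,.18554];r=[179.8,-.92,-96.515]
for n,uv,z in(("knobtop",(284,217),.12),("handletop",(262,58),.105)):print(n,wray(uv,z,p,r))
```

```text
knobtop [0.5235276  0.26555212 0.12      ]
handletop [0.52610674 0.14817084 0.105     ]
```

View pics/w5c.png

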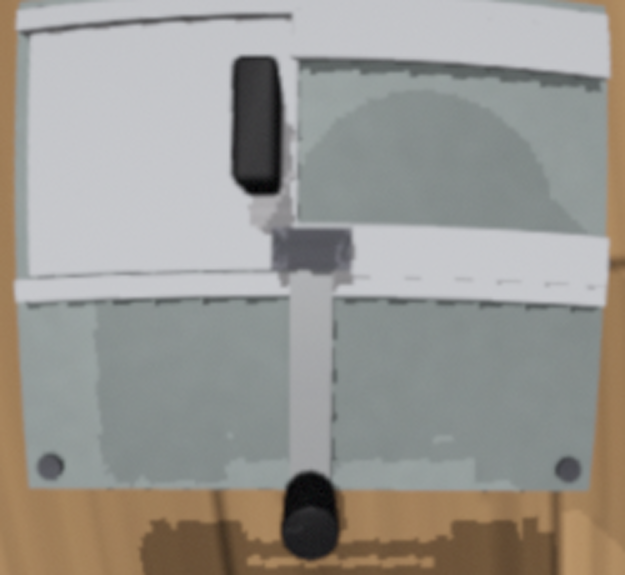

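Run:
```python
from h import *
U=Ro.from_euler("z",-.113).as_matrix()
k0=wray((266.3,222),.12,[.50069,.20308,.24421],[179.85,-.056,-96.30])
k1=wray((284,222.8),.12,[.52527,.26854,.18554],[179.8,-.92,-96.515])
h=wray((262.4,56),.105,[.52527,.26854,.18554],[179.8,-.92,-96.515])
print(k0,k1,h,U.T@(k1-k0),U.T@(h-k1))
```

```text
[0.51796483 0.22409581 0.12      ] [0.52403834 0.27001474 0.12      ] [0.52564412 0.14668579 0.105     ] [0.00085697 0.04631091 0.        ] [ 0.01550208 -0.12236132 -0.015     ]
```

```bash
python3 -m handwheel '[0,-7,8,0,0,0, 0,-11,12,0,0,0, 0,-16,12,0,0,0, 0,-20,12,0,0,0, 0,-20,12,0,0,0]'
python3 - <<'E'
from plant import sensors, viewer
import cv2,numpy as np
c=viewer.capture("side")["img"][:,:,::-1];cv2.imwrite("pics/side6.png",c)
cv2.imwrite("pics/s6.png",cv2.resize(c[240:360,165:315],None,fx=5,fy=5,interpolation=cv2.INTER_CUBIC))
c=viewer.capture("top")["img"][:,:,::-1];cv2.imwrite("pics/top6.png",c)
E
```

```text
time_s: 7.85
tcp_pos: [0.5235, 0.0655, 0.303]
eef_rot: [179.6, -1.2, -96.5]
contact_force: [0.7, -0.6, 0.1]
gripper_width: 0.0876
```

View pics/s6.png

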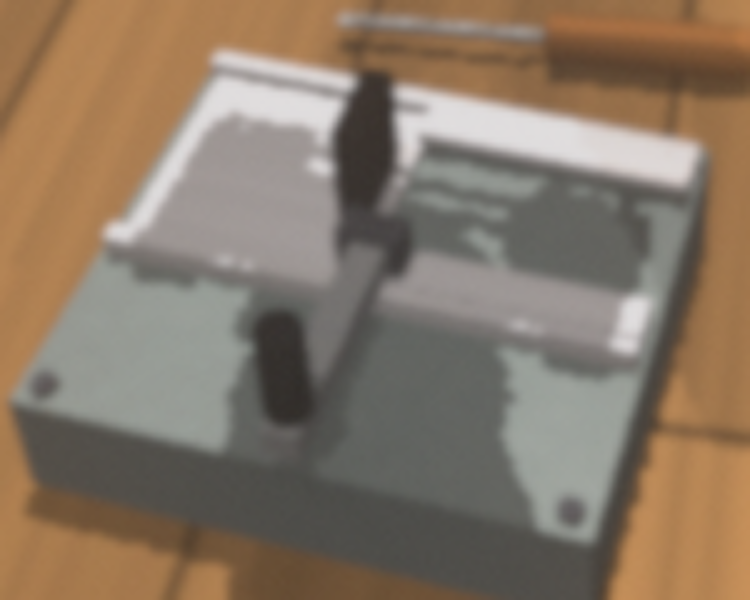

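View pics/top6.png

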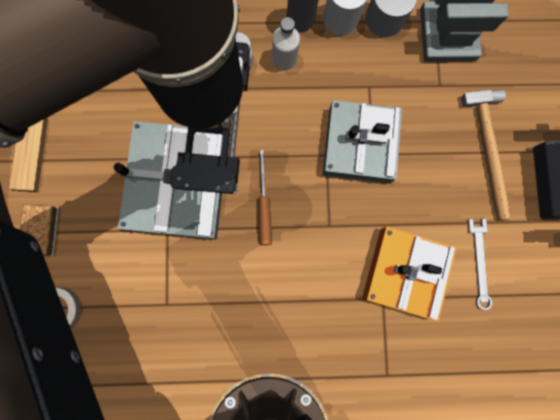

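Run:
```python
from h import *
s=lambda x,y:(165+x/5,240+y/5)
U=Ro.from_euler("z",-.113).as_matrix()
print(U.T@(ray("side",s(277,321),.12)-ray("side",s(328,223),.12)))
print("pred 50:",proj("side",ray("side",s(328,223),.12)+U@[0,.05,0])*5-[825,1200], proj("side",ray("side",s(328,223),.12)+U@[0,.046,0])*5-[825,1200])
for n in("0","6"):
    cv2.imwrite(f"pics/tk{n}.png",cv2.resize(cv2.imread(f"pics/top{n}.png")[145:205,105:165],None,fx=8,fy=8,interpolation=cv2.INTER_CUBIC))
cv2.imwrite("pics/tk.png",np.hstack([cv2.imread("pics/tk0.png")[:,:390],cv2.imread("pics/tk6.png")[:,:390]]))
```

```text
[0.00098264 0.0447961  0.        ]
pred 50: [273.81982922 333.76447602] [278.39705727 324.40691478]
```

View pics/tk.png

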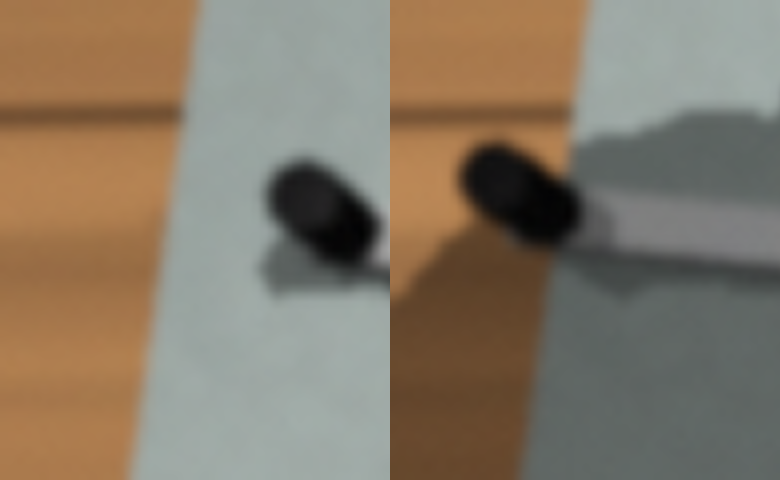

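```bash
python3 -m handwheel '[0.3,4,-4,0,0.02,0, 0.3,8.1,-8,0,0.02,0, 0.3,8.1,-12,0,0.02,0, 0.3,8.1,-15,0,0.02,0, 0.3,8.1,-16,0,0.02,0, 0.3,8.1,-16,0,0.02,0]'
python3 - <<'E'
from plant import sensors, viewer
import cv2,numpy as np
from h import *
s=sensors.get_state();print(s["tcp_pos"],s["eef_rot"])
c=viewer.capture("wrist");cv2.imwrite("pics/w7.png",c["img"][:,:,::-1])
np.save("w7.npy",np.r_[s["tcp_pos"],s["eef_rot"]])
E
```

```text
time_s: 8.55
tcp_pos: [0.526, 0.1444, 0.1419]
eef_rot: [178.3, -1.5, -96.7]
contact_force: [1.3, 0.5, 1.5]
gripper_width: 0.0873
[0.52598963 0.14443291 0.14191345] [178.32973156  -1.4591691  -96.67520063]
```

View pics/w7.png

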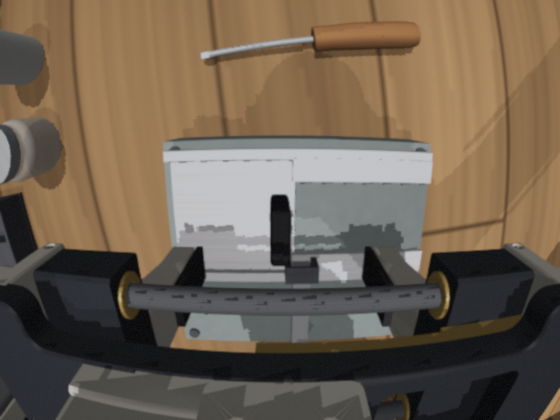

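Run:
```python
from h import *
s=np.load("w7.npy");print((Ro.from_euler("xyz",[180,0,-96.45],degrees=True)*Ro.from_euler("xyz",s[3:],degrees=True).inv()).as_rotvec())
for uv in[(280,197),(280,228),(272,228),(288,228)]:print(wray(uv,.105,s[:3],s[3:]))
```

```text
[ 0.02196713 -0.03186955  0.00430121]
[0.52325644 0.11859057 0.105     ]
[0.52574657 0.13907758 0.105     ]
[0.53087735 0.13842187 0.105     ]
[0.52061146 0.13973953 0.105     ]
```

Run:
```python
from h import *
s=np.load("w7.npy")
print(wray((280,195),.055,s[:3],s[3:]),wray((281,265),.105,s[:3],s[3:]))
cv2.imwrite("pics/w7c.png",cv2.resize(cv2.imread("pics/w7.png")[180:290,220:350],None,fx=5,fy=5,interpolation=cv2.INTER_CUBIC))
```

```text
[0.52363597 0.12944169 0.055     ] [0.52830057 0.16553582 0.105     ]
```

View pics/w7c.png

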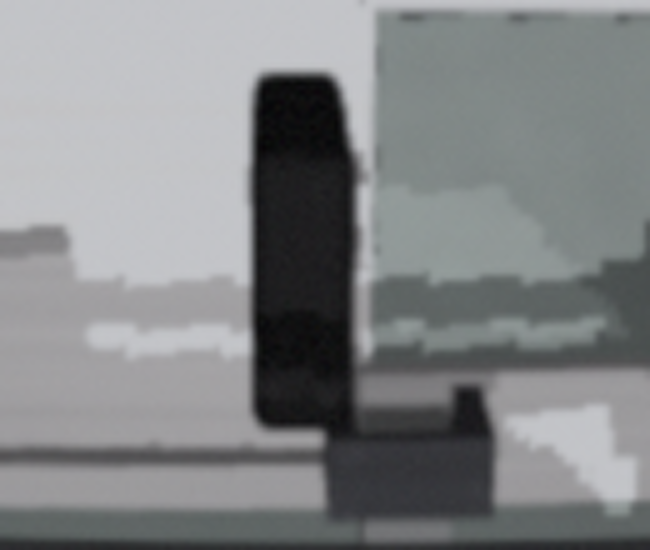

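```bash
python3 -m handwheel '[0.1,0.2,-1,0.022,-0.032,0.004, 0.1,0.2,-3,0.022,-0.032,0.004, 0.1,0.2,-5,0.022,-0.032,0.004, 0.1,0.2,-7,0.022,-0.032,0.004, 0.1,0.2,-7.2,0.022,-0.032,0.004, 0.1,0.2,-7.2,0.022,-0.032,0.004]' && python3 -m handwheel '[0,0.1,0,0,0,0, 0,0.1,0,0,0,0, 0,0.1,0,0,0,0, 0,0.1,0,0,0,0, 0,0.1,0,0,0,0, 0,0.1,0,0,0,0, 0,0.1,0,0,0,0, 0,0.1,0,0,0,0]' 255 30 &&  python3 -m handwheel '[0,0,0,0,0,0, 0,0,0,0,0,0, 0,0,0,0,0,0, 0,0,0,0,0,0, 0,0,0,0,0,0]'
```

```text
time_s: 9.2
tcp_pos: [0.529, 0.1471, 0.0731]
eef_rot: [-179.8, 0.2, -96.5]
contact_force: [0.5, -0.1, 0.2]
gripper_width: 0.0877
time_s: 10.0
tcp_pos: [0.529, 0.1481, 0.0731]
eef_rot: [-179.8, 0.1, -96.5]
contact_force: [-0.6, 0.6, 0.6]
gripper_width: 0.0295
time_s: 10.5
tcp_pos: [0.5286, 0.1481, 0.073]
eef_rot: [-179.8, 0.1, -96.5]
contact_force: [-2.9, 2.0, 2.3]
gripper_width: 0.0139
```

```bash
python3 -m handwheel '[-1.2,0.14,0,0,0,0, -2.4,0.27,0,0,0,0, -3.6,0.41,0,0,0,0, -4.8,0.55,0,0,0,0, -6,0.68,0,0,0,0, -7,0.8,0,0,0,0, -7.6,0.86,0,0,0,0, -7.6,0.86,0,0,0,0]'
```

```text
time_s: 11.3
tcp_pos: [0.451, 0.1574, 0.073]
eef_rot: [-179.8, 0.2, -96.5]
contact_force: [-2.1, 7.0, -2.2]
gripper_width: 0.0136
```

```bash
python3 -m handwheel '[-0.4,0.04,0,0,0,0, -0.8,0.08,0,0,0,0, -1.1,0.12,0,0,0,0, -1.3,0.14,0,0,0,0, -1.3,0.14,0,0,0,0, -1.3,0.14,0,0,0,0]'
```

```text
time_s: 11.9
tcp_pos: [0.4437, 0.1587, 0.0732]
eef_rot: [-179.3, 0.2, -96.3]
contact_force: [45.7, -15.9, -35.3]
gripper_width: 0.0139
```

```bash
python3 -m handwheel '[0,0,0,0,0,0, 0,0,0,0,0,0]'; python3 -m handwheel '[0.05,0,0,0,0,0, 0.05,0,0,0,0,0]';  python3 -m handwheel '[0,0,0,0,0,0, 0,0,0,0,0,0, 0,0,0,0,0,0, 0,0,0,0,0,0, 0,0,0,0,0,0, 0,0,0,0,0,0, 0,0,0,0,0,0, 0,0,0,0,0,0]' 0;  python3 -m handwheel '[0,0,5,0,0,0, 0,0,10,0,0,0, 0,0,15,0,0,0, 0,0,18,0,0,0, 0,0,18,0,0,0]'
python3 -m handwheel '[0,-5,0,0,0,0, 0,-10,0,0,0,0, 0,-15,0,0,0,0, 0,-20,0,0,0,0, 0,-25,0,0,0,0, 0,-25,0,0,0,0, 0,-25,0,0,0,0]'
python3 - <<'E'
from plant import sensors, viewer
import cv2,numpy as np
c=viewer.capture("side")["img"][:,:,::-1];cv2.imwrite("pics/side8.png",c)
cv2.imwrite("pics/s8.png",cv2.resize(c[240:360,165:315],None,fx=5,fy=5,interpolation=cv2.INTER_CUBIC))
c=viewer.capture("top")["img"][:,:,::-1];cv2.imwrite("pics/top8.png",c)
E
```

```text
time_s: 12.1
tcp_pos: [0.4441, 0.1584, 0.073]
eef_rot: [-179.3, 0.2, -96.4]
contact_force: [13.6, -2.9, -12.7]
gripper_width: 0.0138
time_s: 12.3
tcp_pos: [0.4442, 0.1583, 0.073]
eef_rot: [-179.3, 0.2, -96.4]
contact_force: [4.9, 1.2, -5.8]
gripper_width: 0.0139
time_s: 13.1
tcp_pos: [0.4442, 0.1583, 0.073]
eef_rot: [-179.3, 0.2, -96.4]
contact_force: [-0.5, -0.3, 0.0]
gripper_width: 0.0724
time_s: 13.6
tcp_pos: [0.4463, 0.1595, 0.2581]
eef_rot: [-179.0, 0.6, -96.3]
contact_force: [0.7, 0.5, -0.3]
gripper_width: 0.0877
time_s: 14.3
tcp_pos: [0.4457, -0.0919, 0.2575]
eef_rot: [-179.0, 0.5, -96.6]
contact_force: [-0.3, 0.4, 1.1]
gripper_width: 0.0878
```

View pics/s8.png

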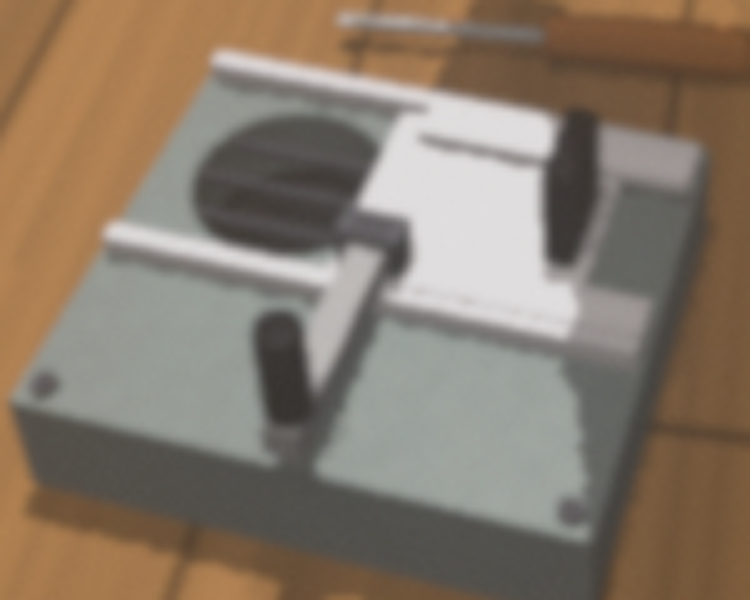

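View pics/top8.png

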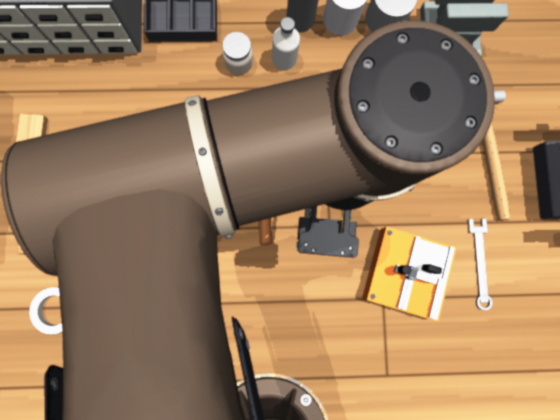

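```bash
python3 -m handwheel '[-3,-5,0,0,0,0, -5,-10,0,0,0,0, -8,-15,0,0,0,0, -10,-20,0,0,0,0, -10,-25,0,0,0,0, -10,-30,0,0,0,0, -12,-35,0,0,0,0, -12,-40,0,0,0,0]'
python3 - <<'E'
from plant import sensors, viewer
import cv2,numpy as np
c=viewer.capture("top")["img"][:,:,::-1];cv2.imwrite("pics/top9.png",c)
cv2.imwrite("pics/t9.png",cv2.resize(c[90:250,100:420],None,fx=2.5,fy=2.5,interpolation=cv2.INTER_CUBIC))
E
```

```text
time_s: 15.2
tcp_pos: [0.329, -0.4663, 0.2577]
eef_rot: [-179.0, 0.6, -96.2]
contact_force: [1.8, -0.1, 1.2]
gripper_width: 0.0877
```

View pics/t9.png

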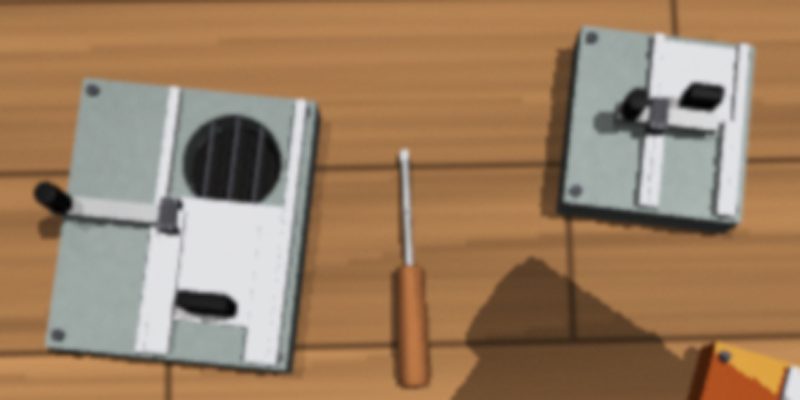

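Run:
```python
import cv2
c=cv2.imread("pics/top9.png")
cv2.imwrite("pics/t9c.png",cv2.resize(c[120:240,110:235],None,fx=5,fy=5,interpolation=cv2.INTER_CUBIC))
```

```text
(no output)
```

View pics/t9c.png

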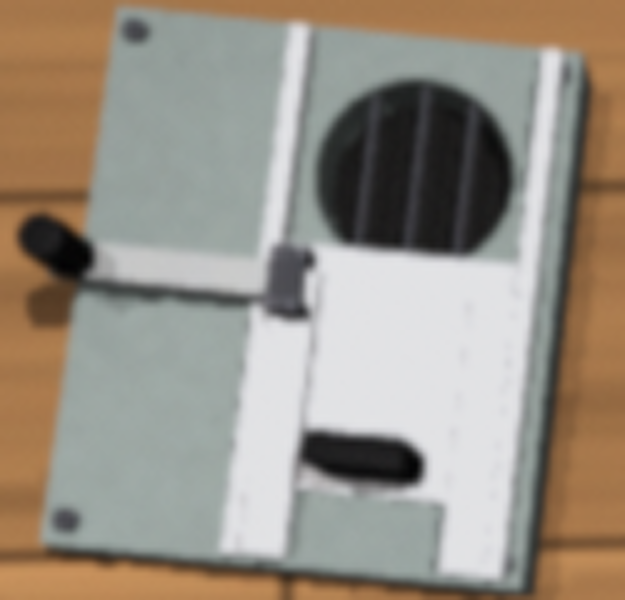

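```bash
python3 - <<'E'
from h import *
U=Ro.from_euler("z",-.113).as_matrix()
t=lambda x,y:(110+x/5,120+y/5)
k=ray("top",t(45,240),.12)   # knob top
# port
ps=[ray("top",t(*p),.05) for p in((317,170),(513,180),(420,78))]
e=ray("top",t(415,254),.055); ne=ray("top",t(400,494),.055); h=ray("top",t(360,450),.105)
dk=ray("top",t(118,8),.05); dn=ray("top",t(43,545),.05)
for n,p in(("k",k),("p1",ps[0]),("p2",ps[1]),("ptop",ps[2]),("edge",e),("near",ne),("h",h),("deckfar",dk),("decknear",dn)):print(n,(U.T@p)*1000)
E
python3 - <<'E'
import cv2
a=cv2.imread("pics/side8.png")[250:300,195:290];cv2.imwrite("pics/s9.png",cv2.resize(a,None,fx=8,fy=8,interpolation=cv2.INTER_CUBIC))
E
```

```text
k [489.82590512 322.64721112 120.        ]
p1 [541.46136731 241.92132168  50.        ]
p2 [544.81048924 163.02981829  50.        ]
ptop [583.41619054 205.05797863  50.        ]
edge [509.86976546 197.94924767  55.        ]
near [413.59593487 192.91048301  55.        ]
h [424.30366941 201.02725713 105.        ]
deckfar [600.83310461 330.01036182  50.        ]
decknear [381.29629365 330.6271257   50.        ]
```

View pics/s9.png

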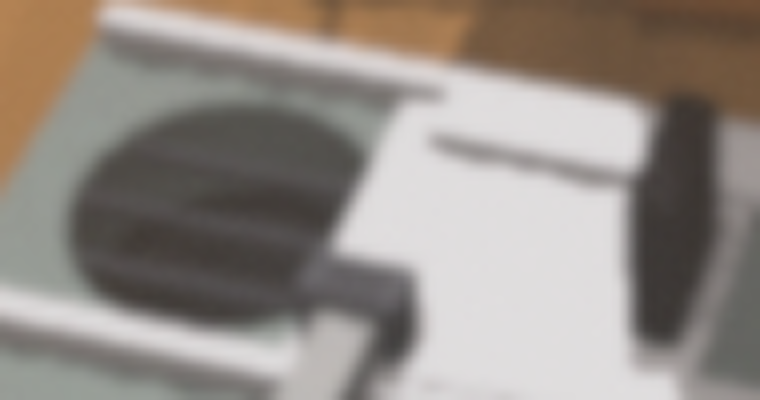

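```bash
python3 -m handwheel '[0,0,0,0,0,0, 0,0,0,0,0,0, 0,0,0,0,0,0]'; python3 -c "
from plant import r
print(r.close_job())"
```

```text
time_s: 15.55
tcp_pos: [0.3297, -0.4706, 0.2564]
eef_rot: [-179.1, 0.5, -96.1]
contact_force: [0.3, -0.0, 0.0]
gripper_width: 0.0878
the job is handed in; nothing more can be done
None
```

I drew the large port's lock bar back by its knob until it stopped. I then slid the gate open by its handle until it stopped, released it, moved the arm clear and handed the job in at 15.6 s.

**Lock bar:** It stalled under a pull of about 25 N. The knob then measured about 122 mm from the handle across the unit, which matches fully drawn back. The measured knob travel disagrees slightly, at about 46 mm instead of 50. The knob-to-handle distance before the pull (75–78 mm instead of 72) suggests the bar started a few mm off fully locked.

**Gate:** The gripper moved 85 mm with the handle and stalled at the end with about 45 N. The last top picture puts the handle within 2 mm of fully open. That picture also shows the plate's edge still covering roughly 6–8 mm of the port's near rim. I took this to be how the unit is built at the gate's stop and did not push again.

**Rest of the scene:** The small port still looks shut and locked in the last top picture, and the orange one was not touched. The robot was touching nothing at hand-in.

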